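# Open the bifold guard and load the test bay

## Robot

A 6-joint arm with a two-finger parallel gripper is mounted at the origin on a cart in front of the work surface, level with it; the furniture and walls round the work are solid. World frame = base frame: x ahead of the robot, y to its left, z up, the work surface at z = 0. Lengths are in mm, angles in rad, forces in N, time in s.
With the tool pointing down it reaches from about 250 to 725 mm from the base axis. Payload 9.7 kg.
Tool frame: the origin (TCP) lies on the centre line of the jaws, within the pads' length; the fingertips stand 14 mm ahead of it and the grasp point (between the pads) lies 5 mm behind it; z points along the fingers, y is the line along which they close (so a half turn about z gives the same grasp; the last joint's range is limited). The gripper opens to 85 mm and grips with 20 to 120 N. Pads are 22 mm wide; open, the fingers measure 114 mm over their backs; the gripper's body (76 mm by 85 mm) begins 54 mm behind the grasp point. The pads swing forward as they close: fully open they stand 13 mm farther back than shut.
Start: joints at [-1.25, 0.087, 0.176, 1.66, 0, 1.571], TCP at [173.426, -521.939, 217.484] pointing down, gripper open.
Joint ranges: [-3.13, 3.13], [-0.85, 1.81], [-1.15, 1.24], [-2.2, 2.28], [-1.44, 1.52], [-3.14, 3.14]. Speed limits (rad/s): [2.22, 2.22, 2.57, 3.14, 3.14, 3.14].

## Interface

Orientations are given as a unit quaternion [x, y, z, w].
In Python, from bench import arm gives the robot as it stands. The module is installed in compiled form; this text tells all that it offers.
- The arm moves only by the shell command python3 -m creep 'ROWS' [OPENING]. ROWS is JSON, a list of rows, each an object of numbers: "x", "y", "z": the shift along the tool's x, y, z as a fraction of full scale; "ax", "ay", "az": the turn, a rotation vector about the tool's x, y, z as a fraction of full scale. A call has exactly 10 rows; each row is the pose to reach, as a shift and turn from the pose commanded when the call began, along the tool's axes at that moment, turning the shorter way round; what a row does not reach only later rows make up. Full scale, the value 1, is 0.5 m for a shift and pi rad for a turn. A row lasts 1/10 s, in which the tool goes at most 50 mm and 8.59 degrees, less where a joint would pass 70% of its speed; a pose out of reach is approached as far as the arm can. A call with a number of a shift or a turn outside -1 to 1 is refused whole. A call with a gripper value outside its range is refused whole. OPENING is the closure in counts, from 0 (fully open) to 255 (shut), set as the call begins (- or left out, the last holds). The fingers move at their own pace and stop on an object; the grip force is fixed at half the most. Time passes only in rows, so rows that repeat a pose let the fingers close, or fill a call up. It gives the time, the measured TCP pose, the force, the opening and the grip force at its end, in the units of the state.
- arm.read_state(): the state, without advancing time (a new reading comes with each control period).
- arm.capture(name): name is "scene" or "top" or "wrist"; returns a dict with "color" (384x512x3 uint8, red, green, blue), "camera_matrix" (3x3 intrinsics, pixels), "k1" (the pictures are not rectified: a ray, as slopes to the right and down, at radius r is drawn at 1 + k1 r^2 times it, then the intrinsics apply), "world_from_camera" (4x4, takes a point from camera to world coordinates). Camera axes: x right, y down, z forward; pixel columns grow to the right and rows downward; lengths in mm; the calibration is good to about 2 mm. A picture is of the moment at which its call begins. There is no depth.
- arm.hand_in(): hands the job in; it is judged then, once.
The state is a dict: "clock": time; "q": joint angles; "joint_velocities": joint speeds; "tau": joint torques, N m; "tcp_pos": TCP position; "orientation": TCP orientation; "force": force on the tool from outside, world axes, zero at the start; "wrist_torque": the same for the moment, N m; "opening": opening from 0.0 (shut) to 1.0 (fully open); "grasp_force": force on a finger pad.
Only numpy, scipy, OpenCV 4.12 (cv2) and the standard library are available. Lean on these libraries where they do the work, as an engineer would, in place of code of your own. Each camera call takes 0.05 s, during which the arm holds its last target. There are 200 camera calls.

## Task

Pull the test bay's bifold guard door open by its handle and fold both panels back to the stop at the right-hand side. Then slide the transformer sled in under the hood, straight, until its front plate meets the friction buffer and has pushed it in a little (roughly a centimetre) but not hard in. Leave the door folded and the sled in there, and do not disturb the other things on the bench.

Things in the scene. Friction and masses are not known exactly. Their poses are not given: they have to be found in the camera images.
- bay: Test bay of grey sheet walls 110 mm high, fixed, no floor (sled slides on the bench; threshold flush). Origin on the bench, middle of the door line; +x into the bay, +y left seen from in front. Opening y -125 to +125 mm; side walls 10 mm thick outside that, x 0 to 220; back wall at x = 210. A hood (top at z = 115 mm) covers only x = 120 to 220; open above in front of that.
- door (a joint): Fold angle a of the bifold door, rad: 0 shut, 1.45 at the stop, fully folded. Starts at 0 to 0.15. Two plywood panels, each 125 mm wide, 12 mm thick, 110 mm high. Light friction (a few N); stays where left. Pulling outward at the handle folds it over about the first third; after that the lead panel must be pushed sideways along the door line to the hinge side.
- bay_hinge (a point): Fixed hinge axis (vertical) of the hinge-side panel, at bay (0, -125 mm), 88 mm up. This panel swings from bay +y out towards bay -x (to the robot), by a. At angle a the fold line between the panels is at bay (-125 sin a, -125 + 125 cos a) mm.
- lead_edge (a point): Far edge of the lead panel, on its inner face (outer face 12 mm from it), 88 mm up. It runs in the door line, at bay (0, -125 + 250 cos a) mm. The lead panel is hinged to the other panel at the fold line and turns back by 2a: seen from above it stands at -a to its shut pose.
- door_handle: Horizontal steel hoop handle on the lead panel's outer face, near the fold, 88 mm above the bench. Origin mid-bar (round, 9 mm); +x points from the bar to the panel (into the bay when shut), y along the bar. Bar centre 40 mm from the face; clear gap behind it 35 mm (x) by 63 mm (y) between its legs, open above and below. Mid-bar is 46 mm from the fold line along the panel.
- buffer_line (a point): Where the buffer's centre line crosses the door line: bay (0, +40 mm), 38 mm up. Slide the sled in along this line, parallel to bay +x. The buffer pad (rubber, 56 mm wide, z = 25 to 51 mm) faces the opening, its face somewhere 165 to 195 mm behind the door line under the hood; how far differs every time and is not told.
- buffer (a joint): How far the friction buffer is pushed in, m: 0 as found, 0.026 hard in. It adds about 6 to 10 N to the push, moves along bay +x and stays where it is pushed; the sled alone slides with about 3 to 10 N.
- sled: Loose sled, about 0.76 kg: aluminium plate 150 (x) by 80 mm (y), 10 thick, with a bolted-on transformer (to z = 50). Origin under its centre. At its +x end an upright plate, full width, to z = 55 mm: goes in first and meets the buffer. Near the other end a black upright grip 30 mm (x) by 16 mm (y), centred at x = -55, y = 0, top at z = 96 mm, to be pinched across its 16 mm.
- sled_front (a point): Middle of the outer face of the sled's upright front plate, 38 mm up: sled (75, 0) mm. This is what meets the buffer.
- decade_box: Bystander: grey-blue instrument box, 64x114x62 mm, origin under its centre. Leave alone.
- glue_bottle: Bystander: white bottle with red cap, 32 mm across, 87 mm high, origin under its centre. Leave alone.
- tape_roll: Bystander: roll of yellow tape lying flat, 62 mm across, 14 mm high, origin under its centre. Leave alone.
- side_cutters: Bystander: red-handled side cutters lying flat, 40x124x10 mm, origin under the centre. Leave alone.

How it is judged (in metres and radians):
On the way, in this order (a step that is already met when the one before it is completed fails the run):
1. the door is pulled out by its handle (fold angle over 0.3 while the fingers bear on the handle) (value of joint door above 0.3 rad and contact force between the fingers and door_handle above 0.3 N).
2. both panels are folded back to the stop (value of joint door above 1.36 rad), for 0.2 s.
3. the sled has met the buffer and pushed it in (value of joint buffer above 0.003 m), for 0.1 s.
At the end, for the whole second after the job is handed in: The door is folded to its stop (fold angle over 1.36 of 1.45 rad); the sled stands flat on the bench in the bay, front plate first, at rest, within 0.15 rad of straight and 40 mm of the buffer's centre line, and the buffer is pushed in by 3 to 21 mm (value of joint door above 1.36 rad and value of joint buffer between 0.003 and 0.021 m and x of sled_front in the frame of bay above 0.16 m and y of sled in the frame of bay between 0 and 0.08 m and angle between the x axis of sled and the x axis of bay, either way round below 0.15 rad and angle between sled's own z axis and vertical below 0.08 rad and height (world z) of sled below 0.006 m and linear speed of sled below 0.02 m/s); the robot touches nothing.
It fails at once if the buffer is rammed hard in (over 23 mm) (value of joint buffer above 0.023 m).
It fails at once if a bystander is pushed more than 30 mm (distance of any of decade_box, glue_bottle, tape_roll, side_cutters from where it was at the start of the episode above 0.03 m).
It fails at once if the sled or the glue bottle is tipped over (angle between any of sled, glue_bottle's own z axis and vertical above 0.6 rad).
It also fails if it takes over 72 s, if anything falls off the work surface, if the arm or the gripper's body presses on something with over 40 N, if the wrist force passes 120 N, or if a joint passes its speed limit or range.

## Working session

There is one attempt and no reset: what is moved stays moved. The work goes in short steps, Python scripts to look and compute and a shell command to move; the robot and the scene stay as the last step left them, time stands still between calls to the robot, and variables do not carry over. Pictures are saved under pics/ and viewed, at most 10 in all, crops included, and the job is handed in when it is done.

```bash
mkdir -p pics; ls; python3 - <<'E'
from bench import arm
import cv2,pickle,numpy as np
d={}
for n in("scene","top"):
    c=arm.capture(n);d[n]=c;cv2.imwrite(f"pics/{n}0.png",c["color"][:,:,::-1])
    print(n,c["camera_matrix"],c["k1"],c["world_from_camera"].round(3) if hasattr(c["world_from_camera"],'round') else c["world_from_camera"])
pickle.dump(d,open("c0.pkl","wb"))
a=cv2.resize(d["top"]["color"],(800,600))
cv2.imwrite("pics/top0b.png",a[:,:,::-1])
print(arm.read_state())
E
```

```text
pics
scene [[496.69953436   0.         251.35088186]
 [  0.         496.69953436 191.8640451 ]
 [  0.           0.           1.        ]] -0.06034313905924065 [[-5.48000e-01 -3.85000e-01  7.42000e-01 -3.64623e+02]
 [-8.36000e-01  2.43000e-01 -4.92000e-01  8.00853e+02]
 [ 9.00000e-03 -8.90000e-01 -4.55000e-01  6.53020e+02]
 [ 0.00000e+00  0.00000e+00  0.00000e+00  1.00000e+00]]
top [[350.49209757   0.         254.87036197]
 [  0.         350.49209757 193.91959829]
 [  0.           0.           1.        ]] 0.022038311768939597 [[-1.40000e-02 -9.95000e-01  9.40000e-02  4.73403e+02]
 [-1.00000e+00  1.40000e-02 -6.00000e-03  1.91034e+02]
 [ 5.00000e-03 -9.40000e-02 -9.96000e-01  1.12087e+03]
 [ 0.00000e+00  0.00000e+00  0.00000e+00  1.00000e+00]]
{'clock': 0.1, 'q': array([-1.25002236e+00,  8.74362915e-02,  1.75236825e-01,  1.65980933e+00,
        7.77140090e-06,  1.57075770e+00]), 'joint_velocities': array([-3.23016129e-04, -8.15062583e-04,  1.42285778e-03,  9.85728637e-04,
        5.09825120e-05,  1.92986833e-03]), 'tau': array([-4.63920987e-04, -5.21562016e+01,  4.65653515e+01,  1.60782225e-02,
       -2.03123636e-05,  7.77334549e-06]), 'tcp_pos': array([ 173.3497332 , -521.73971676,  216.84885188]), 'orientation': array([ 9.87162290e-01,  1.59719269e-01, -9.29684227e-05, -5.99076332e-04]), 'force': array([-0.33461773,  0.5748529 , -0.18107441]), 'wrist_torque': array([ 0.00559606, -0.02308235,  0.03455538]), 'grasp_force': 0.0, 'opening': 0.9997043288859077}
```

View pics/scene0.png

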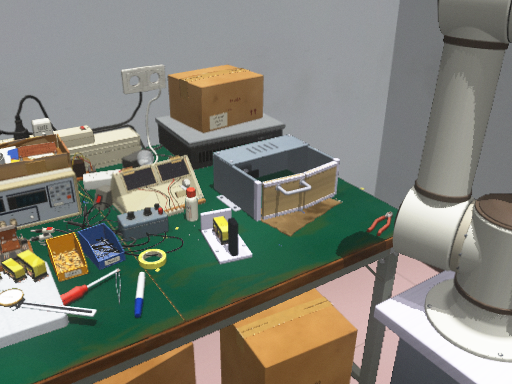

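View pics/top0b.png

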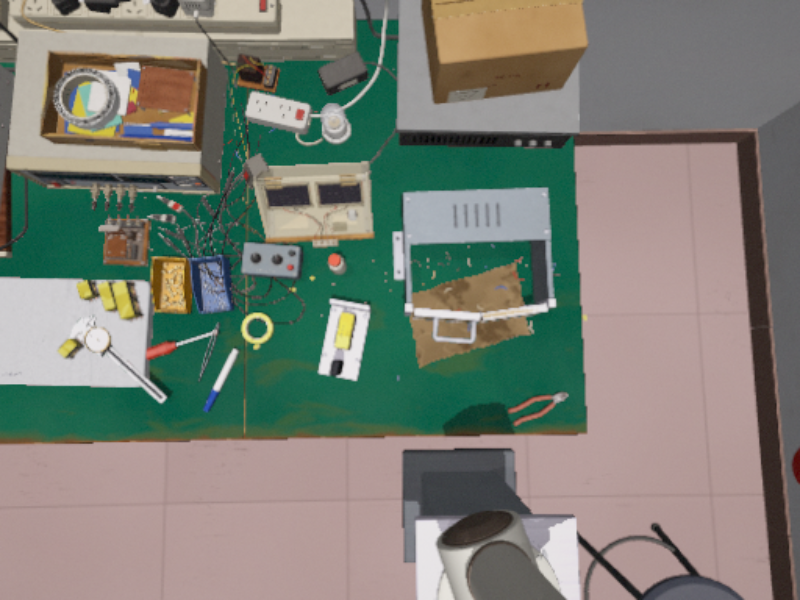

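The scene view shows the bay at about (275,180), the sled at (226,235), the bottle at (192,205) and the cutters at (380,222). In the 800-px top view the bay spans (405–555, 190–320), with the handle at (455,330) and the sled at (345,340). I'll take a closer crop.

```bash
cat > h.py <<'E'
import numpy as np,cv2,pickle
def ray(c,u,v):
    K=np.array(c["camera_matrix"]);k=c["k1"]
    p=cv2.undistortPoints(np.array([[[u,v]]],float),K,np.array([k,0,0,0,0.]))[0,0]
    T=np.array(c["world_from_camera"]);return T[:3,3],T[:3,:3]@np.array([p[0],p[1],1])
def at(c,u,v,z):
    o,d=ray(c,u,v);return (o+d*(z-o[2])/d[2]).round(1)
def proj(c,P):
    T=np.array(c["world_from_camera"]);q=np.linalg.inv(T)@np.r_[P,1]
    r,_=cv2.projectPoints(q[None,:3],np.zeros(3),np.zeros(3),np.array(c["camera_matrix"]),np.array([c["k1"],0,0,0,0.]));return r[0,0].round(1)
E
python3 - <<'E'
from h import *
d=pickle.load(open("c0.pkl","rb"));a=d["top"]["color"][115:265,200:365]
cv2.imwrite("pics/crop1.png",cv2.resize(a,None,fx=4,fy=4,interpolation=cv2.INTER_CUBIC)[:,:,::-1])
E
```

```text
(no output)
```

View pics/crop1.png

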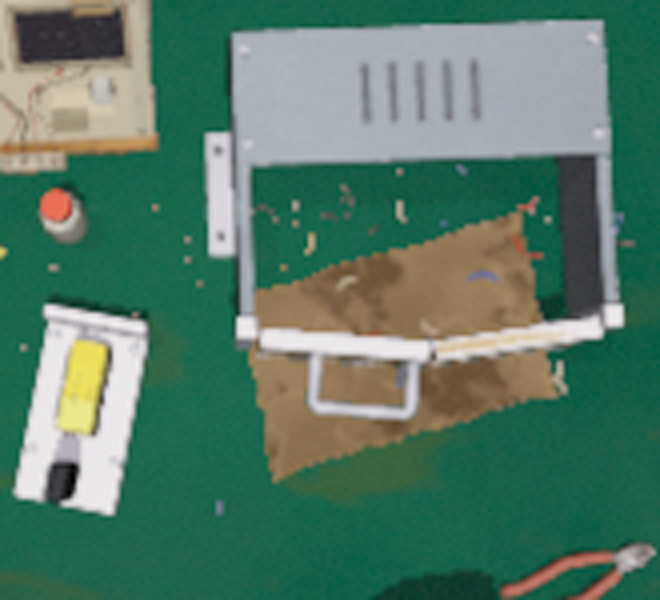

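The crop shows the hood corners at (232,33), (604,20), (608,155) and (237,163). The handle bar runs from (312,408) to (415,415), and the sled's rear corners are at (14,495) and (112,514). Its front plate top runs from (47,310) to (147,322), and the grip top is near (62,482).

```bash
python3 - <<'E'
from h import *
d=pickle.load(open("c0.pkl","rb"));c=d["top"]
f=lambda u,v,z:at(c,200+(u+.5)/4-.5,115+(v+.5)/4-.5,z)
H=np.array([f(232,33,115),f(604,20,115),f(608,155,115),f(237,163,115)])[:,:2]
B=np.array([[220,135],[220,-135],[120,-135],[120,135.]])
hc,bc=H.mean(0),B.mean(0);U,S,V=np.linalg.svd((B-bc).T@(H-hc));R=V.T@U.T
th=np.arctan2(R[1,0],R[0,0]);o=hc-R@bc
print("bay",o,th,"resid",(H-(B@R.T+o)).round(1).tolist())
b=lambda x,y:R@[x,y]+o
hb=[f(312,408,88),f(415,415,88)];print("bar",hb)
inb=lambda p:(R.T@(p[:2]-o)).round(1)
print("bar in bay",[inb(p) for p in hb])
for n,p in dict(fold=f(432,350,110),leadout=f(260,345,110),post=f(246,328,110),postR=f(614,316,110)).items():print(n,p,inb(p))
for a in(.08,.12,.15):
    F=np.array([-125*np.sin(a),-125+125*np.cos(a)]);L=np.array([0,-125+250*np.cos(a)]);t=(L-F)/np.linalg.norm(L-F);n=np.array([-t[1],t[0]])
    if n[0]>0:n=-n
    m=F+46*t+n*52;print("pred handle",a,m,b(*m))
for n,p in dict(fl=f(47,310,55),fr=f(147,324,55),rl=f(14,495,10),rr=f(112,514,10),grip=f(62,482,96)).items():print(n,p,inb(p))
print("buffer pt",b(0,40),b(180,40))
for n,(u,v) in dict(bot=(335,263),tape=(257,328),dec=(271,260),cut=(538,406)).items():print(n,at(c,u/1.5625,v/1.5625,20))
E
```

```text
bay [561.31593443  34.47245802] 0.013691851178653422 resid [[-1.7, 1.3], [0.5, -2.1], [-0.2, 0.3], [1.4, 0.5]]
bar [array([502.9, 118.7,  88. ]), array([496.7,  43.1,  88. ])]
bar in bay [array([-57.3,  85. ]), array([-64.5,   9.5])]
fold [542.9  32.6 110. ] [-18.4  -1.6]
leadout [548.2 156.9 110. ] [-11.4 122.6]
post [560.7 166.8 110. ] [  1.2 132.3]
postR [565.7 -99.7 110. ] [   2.5 -134.2]
pred handle 0.08 [-58.14694955  49.60865586] [502.49522199  83.28034947]
pred handle 0.12 [-61.08331344  50.99531151] [499.54014804  84.62667214]
pred handle 0.15 [-63.22170852  51.85063722] [497.39024278  85.45264   ]
fl [581.3 317.2  55. ] [ 23.9 282.4]
fr [569.6 241.   55. ] [ 11.1 206.4]
rl [440.3 348.7  10. ] [-116.7  315.9]
rr [424.3 271.9  10. ] [-133.8  239.3]
grip [451.6 301.8  96. ] [-106.   268.8]
buffer pt [560.76827749  74.46870875] [740.75140575  76.93316496]
bot [660.7 311.5  20. ]
tape [530.9 468.1  20. ]
dec [668.5 441.2  20. ]
cut [368.4 -89.8  20. ]
```

```bash
cat > t.py <<'E'
# usage: t.py x y z yaw_of_tool_x  -> row from current pose ; also bay/door helpers
import sys,numpy as np
from scipy.spatial.transform import Rotation as Ro
from bench import arm
O=np.array([561.3,34.5]);TH=0.0137
Rb=np.array([[np.cos(TH),-np.sin(TH)],[np.sin(TH),np.cos(TH)]])
def bay(x,y):return Rb@[x,y]+O
def handle(a):
    F=np.array([-125*np.sin(a),-125+125*np.cos(a)]);t=np.array([np.sin(a),np.cos(a)]);n=np.array([-t[1],t[0]])
    return bay(*(F+46*t+52*n)),-a+TH      # position, yaw of handle x
def row(x,y,z,yaw,base=None):
    s=arm.read_state();p,q=(s["tcp_pos"],s["orientation"]) if base is None else base
    R0=Ro.from_quat(q);c,sn=np.cos(yaw),np.sin(yaw)
    R=Ro.from_matrix(np.array([[c,sn,0],[sn,-c,0],[0,0,-1.]]))
    d=R0.inv().apply(np.array([x,y,z])-p)/500;r=(R0.inv()*R).as_rotvec()/np.pi
    return dict(zip(("x","y","z","ax","ay","az"),np.r_[d,r].round(3).tolist()))
def st():
    s=arm.read_state();R=Ro.from_quat(s["orientation"]).as_matrix()
    print("t",round(s["clock"],2),"p",s["tcp_pos"].round(1),"yaw",round(np.arctan2(R[1,0],R[0,0]),3),"q",s["q"].round(2),"F",s["force"].round(1),"op",round(s["opening"]*85,1),"gf",round(s["grasp_force"],1))
if __name__=="__main__":
    st();print(row(*map(float,sys.argv[1:])))
E
python3 t.py 500 83 190 1.49; python3 -c "
from t import *
for a in(.1,.2,.3,.4,.5,.6,.7,.8,.9,1,1.1,1.2,1.3,1.4,1.45):print(a,handle(a)[0].round(1))"
```

```text
t 0.1 p [ 173.3 -521.7  216.8] yaw 0.321 q [-1.25  0.09  0.18  1.66  0.    1.57] F [-0.3  0.6 -0.2] op 85.0 gf 0.0
{'x': 1.001, 'y': -0.942, 'z': 0.055, 'ax': -0.0, 'ay': -0.0, 'az': -0.372}
0.1 [501.  84.]
0.2 [493.9  86.5]
0.3 [487.5  87.2]
0.4 [481.9  86.2]
0.5 [477.1  83.3]
0.6 [473.2  78.8]
0.7 [470.1  72.5]
0.8 [468.   64.7]
0.9 [466.8  55.2]
1 [466.6  44.4]
1.1 [467.3  32.1]
1.2 [469.   18.7]
1.3 [471.7   4.1]
1.4 [475.2 -11.4]
1.45 [477.3 -19.4]
```

```bash
R='{"x":1.0,"y":-0.94,"z":0.055,"az":-0.37}'; : ; python3 -m creep '[{"x":1.0,"y":-0.94,"z":0.055,"az":-0.37},{"x":1.0,"y":-0.94,"z":0.055,"az":-0.37},{"x":1.0,"y":-0.94,"z":0.055,"az":-0.37},{"x":1.0,"y":-0.94,"z":0.055,"az":-0.37},{"x":1.0,"y":-0.94,"z":0.055,"az":-0.37},{"x":1.0,"y":-0.94,"z":0.055,"az":-0.37},{"x":1.0,"y":-0.94,"z":0.055,"az":-0.37},{"x":1.0,"y":-0.94,"z":0.055,"az":-0.37},{"x":1.0,"y":-0.94,"z":0.055,"az":-0.37},{"x":1.0,"y":-0.94,"z":0.055,"az":-0.37}]' 177; python3 t.py 500 83 190 1.49
```

```text
t 0.1 p [ 173.3 -521.7  216.8] yaw 0.321 q [-1.25  0.09  0.18  1.66  0.    1.57] F [-0.3  0.6 -0.2] op 85.0 gf 0.0
{'x': 1.001, 'y': -0.942, 'z': 0.055, 'ax': -0.0, 'ay': -0.0, 'az': -0.372}schema error: expected keys x, y, z, ax, ay, az
```

```bash
python3 -m creep '[{"x":1.0,"y":-0.94,"z":0.055,"ax":0,"ay":0,"az":-0.37},{"x":1.0,"y":-0.94,"z":0.055,"ax":0,"ay":0,"az":-0.37},{"x":1.0,"y":-0.94,"z":0.055,"ax":0,"ay":0,"az":-0.37},{"x":1.0,"y":-0.94,"z":0.055,"ax":0,"ay":0,"az":-0.37},{"x":1.0,"y":-0.94,"z":0.055,"ax":0,"ay":0,"az":-0.37},{"x":1.0,"y":-0.94,"z":0.055,"ax":0,"ay":0,"az":-0.37},{"x":1.0,"y":-0.94,"z":0.055,"ax":0,"ay":0,"az":-0.37},{"x":1.0,"y":-0.94,"z":0.055,"ax":0,"ay":0,"az":-0.37},{"x":1.0,"y":-0.94,"z":0.055,"ax":0,"ay":0,"az":-0.37},{"x":1.0,"y":-0.94,"z":0.055,"ax":0,"ay":0,"az":-0.37}]' 177; python3 t.py 500 83 190 1.49
```

```text
clock: 1.1
tcp_pos: [411.4, -80.4, 197.4]
orientation: [0.737, 0.676, 0.0, 0.0]
force: [1.1, -0.7, 0.6]
opening: 0.306
grasp_force: 0.0
t 1.1 p [411.4 -80.4 197.4] yaw 1.483 q [-0.19 -0.23 -0.16  1.64 -0.    1.47] F [ 1.1 -0.7  0.6] op 26.0 gf 0.0
{'x': 0.341, 'y': 0.148, 'z': 0.015, 'ax': 0.0, 'ay': 0.0, 'az': -0.002}
```

```bash
python3 -m creep '[{"x":0.07,"y":0.03,"z":0.01,"ax":0,"ay":0,"az":0},{"x":0.14,"y":0.06,"z":0.02,"ax":0,"ay":0,"az":0},{"x":0.21,"y":0.09,"z":0.03,"ax":0,"ay":0,"az":0},{"x":0.28,"y":0.12,"z":0.045,"ax":0,"ay":0,"az":0},{"x":0.34,"y":0.148,"z":0.055,"ax":0,"ay":0,"az":0},{"x":0.34,"y":0.148,"z":0.055,"ax":0,"ay":0,"az":0},{"x":0.34,"y":0.148,"z":0.055,"ax":0,"ay":0,"az":0},{"x":0.34,"y":0.148,"z":0.055,"ax":0,"ay":0,"az":0},{"x":0.34,"y":0.148,"z":0.055,"ax":0,"ay":0,"az":0},{"x":0.34,"y":0.148,"z":0.055,"ax":0,"ay":0,"az":0}]'; python3 - <<'E'
from h import *
from t import *
c=arm.capture("wrist");pickle.dump(c,open("w1.pkl","wb"))
cv2.imwrite("pics/w1.png",c["color"][:,:,::-1]);st()
for P in([500,83,88],[501,84+31,88],[499,51,88],[500,83,60]):print(P,proj(c,P))
print(row(500,83,86,1.49))
E
```

```text
clock: 2.1
tcp_pos: [499.5, 79.7, 170.4]
orientation: [0.738, 0.675, 0.0, 0.0]
force: [-0.3, -0.3, 0.8]
opening: 0.304
grasp_force: 0.0
t 2.15 p [499.5  79.8 170.3] yaw 1.482 q [ 0.16 -0.03 -0.04  1.57 -0.    1.82] F [-0.3  0.1  0.5] op 26.3 gf 0.0
[500, 83, 88] [253.1 191.1]
[501, 115, 88] [250.8 154.6]
[499, 51, 88] [255.1 224.7]
[500, 83, 60] [253.1 181.7]
{'x': 0.006, 'y': 0.0, 'z': 0.169, 'ax': 0.0, 'ay': -0.0, 'az': -0.002}
```

View pics/w1.png

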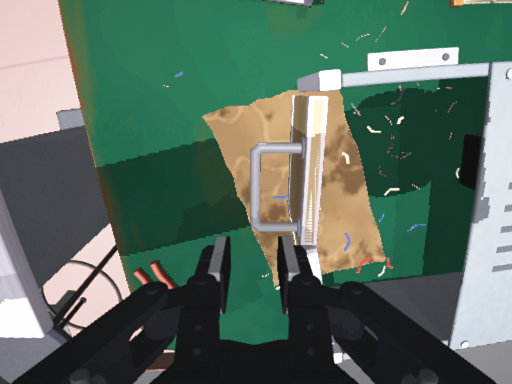

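The bar is at x≈257 px, rows 147–228, so its middle is about (503, 86), within 4 mm of the estimate. I'll descend around it.

```bash
python3 -m creep '[{"x":0.01,"y":0.006,"z":0.03,"ax":0,"ay":0,"az":0},{"x":0.01,"y":0.006,"z":0.06,"ax":0,"ay":0,"az":0},{"x":0.01,"y":0.006,"z":0.09,"ax":0,"ay":0,"az":0},{"x":0.01,"y":0.006,"z":0.12,"ax":0,"ay":0,"az":0},{"x":0.01,"y":0.006,"z":0.15,"ax":0,"ay":0,"az":0},{"x":0.01,"y":0.006,"z":0.169,"ax":0,"ay":0,"az":0},{"x":0.01,"y":0.006,"z":0.169,"ax":0,"ay":0,"az":0},{"x":0.01,"y":0.006,"z":0.169,"ax":0,"ay":0,"az":0},{"x":0.01,"y":0.006,"z":0.169,"ax":0,"ay":0,"az":0},{"x":0.01,"y":0.006,"z":0.169,"ax":0,"ay":0,"az":0}]' 200; python3 - <<'E'
from t import *
st()
for a in(.2,.3,.4,.5,.6,.7):
    (x,y),ps=handle(a);print(a,row(x-8*np.cos(ps)+1,y-8*np.sin(ps)+1,86,ps+np.pi/2))
E
```

```text
clock: 3.15
tcp_pos: [503.5, 85.2, 86.2]
orientation: [0.737, 0.675, 0.001, 0.0]
force: [0.4, 0.1, 1.1]
opening: 0.213
grasp_force: 0.0
t 3.15 p [503.5  85.2  86.2] yaw 1.483 q [ 0.17 -0.02 -0.19  1.4   0.    1.83] F [0.4 0.1 1.1] op 18.1 gf 0.0
0.2 {'x': 0.005, 'y': -0.033, 'z': 0.0, 'ax': 0.0, 'ay': -0.0, 'az': 0.031}
0.3 {'x': 0.007, 'y': -0.046, 'z': 0.0, 'ax': 0.0, 'ay': -0.0, 'az': 0.063}
0.4 {'x': 0.005, 'y': -0.057, 'z': 0.0, 'ax': 0.0, 'ay': -0.0, 'az': 0.095}
0.5 {'x': 0.0, 'y': -0.065, 'z': 0.0, 'ax': 0.0, 'ay': -0.0, 'az': 0.127}
0.6 {'x': -0.008, 'y': -0.071, 'z': 0.0, 'ax': 0.0, 'ay': -0.0, 'az': 0.159}
0.7 {'x': -0.02, 'y': -0.076, 'z': 0.0, 'ax': 0.0, 'ay': -0.0, 'az': 0.191}
```

```bash
python3 -m creep '[{"x":0.002,"y":-0.014,"z":0,"ax":0,"ay":0,"az":0.01},{"x":0.004,"y":-0.025,"z":0,"ax":0,"ay":0,"az":0.02},{"x":0.005,"y":-0.033,"z":0,"ax":0,"ay":0,"az":0.031},{"x":0.006,"y":-0.04,"z":0,"ax":0,"ay":0,"az":0.047},{"x":0.007,"y":-0.046,"z":0,"ax":0,"ay":0,"az":0.063},{"x":0.006,"y":-0.052,"z":0,"ax":0,"ay":0,"az":0.079},{"x":0.005,"y":-0.057,"z":0,"ax":0,"ay":0,"az":0.095},{"x":0.003,"y":-0.061,"z":0,"ax":0,"ay":0,"az":0.111},{"x":0,"y":-0.065,"z":0,"ax":0,"ay":0,"az":0.127},{"x":-0.004,"y":-0.068,"z":0,"ax":0,"ay":0,"az":0.143}]'; python3 - <<'E'
from t import *
st()
for a in(.6,.7,.8,.9,1.,1.1):
    (x,y),ps=handle(a);k=4 if a>.65 else -4;print(a,row(x+k*np.cos(ps)+1,y+k*np.sin(ps)+1,86,ps+np.pi/2))
E
```

```text
clock: 4.15
tcp_pos: [469.1, 86.2, 86.0]
orientation: [0.87, 0.493, 0.0, 0.0]
force: [0.7, -0.7, 0.6]
opening: 0.217
grasp_force: 0.0
t 4.15 p [469.1  86.2  86. ] yaw 1.032 q [ 0.18 -0.1  -0.26  1.41 -0.    2.29] F [ 0.7 -0.7  0.6] op 18.4 gf 0.0
0.6 {'x': -0.005, 'y': 0.007, 'z': 0.0, 'ax': 0.0, 'ay': -0.0, 'az': 0.015}
0.7 {'x': -0.021, 'y': 0.024, 'z': 0.0, 'ax': 0.0, 'ay': -0.0, 'az': 0.047}
0.8 {'x': -0.037, 'y': 0.029, 'z': 0.0, 'ax': 0.0, 'ay': -0.0, 'az': 0.079}
0.9 {'x': -0.055, 'y': 0.036, 'z': -0.0, 'ax': 0.0, 'ay': -0.0, 'az': 0.111}
1.0 {'x': -0.075, 'y': 0.046, 'z': -0.0, 'ax': 0.0, 'ay': -0.0, 'az': 0.142}
1.1 {'x': -0.096, 'y': 0.06, 'z': -0.0, 'ax': 0.0, 'ay': -0.0, 'az': 0.174}
```

```bash
python3 - <<'E'
from h import *
from t import *
c=arm.capture("wrist");cv2.imwrite("pics/w2.png",c["color"][:,:,::-1])
E
```

```text
(no output)
```

View pics/w2.png

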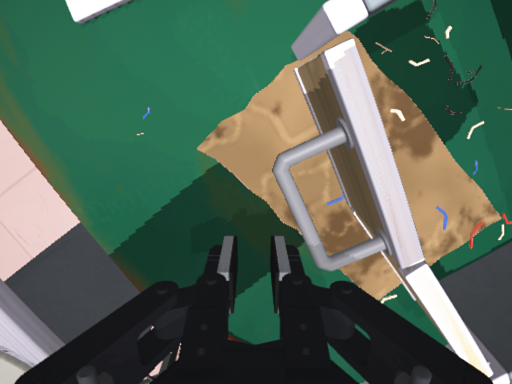

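The bar now runs from (283,165) to (325,262) and the fingertips, at (228–282, 240), are outside it. The door hardly moved, so I'll check the geometry.

```bash
python3 - <<'E'
from h import *
from t import *
c=arm.capture("wrist");w=pickle.load(open("w1.pkl","rb"))
st()
print(np.array(c["world_from_camera"]).round(2))
print("tcp now",proj(c,[469,86,86]),"tip",proj(c,[469,86,74]),"bar pts",at(c,283,165,88),at(c,325,262,88))
print("w1 bar",at(w,258,147,88),at(w,257,228,88),"tip w1",proj(w,[499.5,79.7,158]))
d=arm.capture("top");a=d["color"][150:250,230:365];pickle.dump(d,open("c1.pkl","wb"))
cv2.imwrite("pics/crop2.png",cv2.resize(a,None,fx=5,fy=5,interpolation=cv2.INTER_CUBIC)[:,:,::-1])
E
```

```text
t 4.25 p [469.1  86.1  86. ] yaw 1.033 q [ 0.18 -0.1  -0.26  1.41  0.    2.29] F [0.5 0.8 0.6] op 17.9 gf 0.0
[[ 8.6000e-01 -4.9000e-01 -1.7000e-01  5.1230e+02]
 [-5.2000e-01 -8.1000e-01 -2.8000e-01  1.5758e+02]
 [ 0.0000e+00  3.2000e-01 -9.5000e-01  2.4093e+02]
 [ 0.0000e+00  0.0000e+00  0.0000e+00  1.0000e+00]]
tcp now [253.1 240.6] tip [253.1 231.6] bar pts [507.1 117.8  88. ] [499.6  51.4  88. ]
w1 bar [507.5 120.8  88. ] [500.4  47.6  88. ] tip w1 [252.6 231.1]
```

View pics/crop2.png

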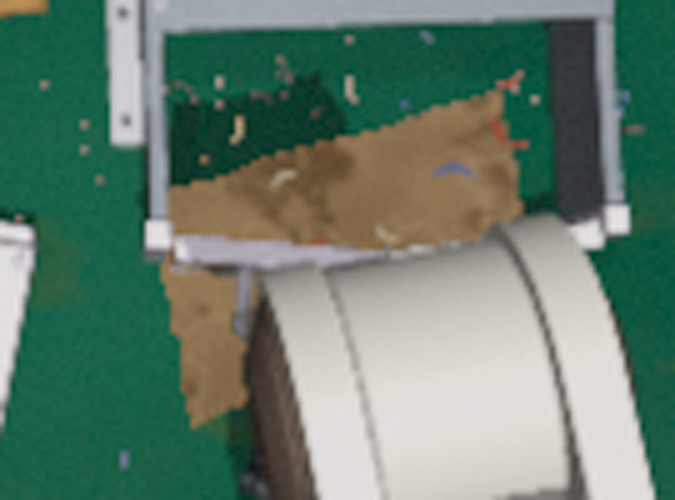

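The bar is still at (503.5, 84.6, 88). The fingertip ends are drawn only about 6 mm ahead of the TCP at this opening, so they skimmed off the bar. I'll retry with the TCP at z = 70.

```bash
python3 -c "
from t import *
print(row(503.5,84.5,150,1.475),row(503.5,84.5,70,1.475))"
```

```text
{'x': 0.032, 'y': 0.061, 'z': -0.128, 'ax': 0.0, 'ay': -0.0, 'az': -0.14} {'x': 0.032, 'y': 0.061, 'z': 0.032, 'ax': 0.0, 'ay': -0.0, 'az': -0.14}
```

```bash
python3 -m creep '[{"x":0,"y":0,"z":-0.08,"ax":0,"ay":0,"az":0},{"x":0,"y":0,"z":-0.128,"ax":0,"ay":0,"az":-0.04},{"x":0.015,"y":0.03,"z":-0.128,"ax":0,"ay":0,"az":-0.08},{"x":0.032,"y":0.061,"z":-0.128,"ax":0,"ay":0,"az":-0.12},{"x":0.032,"y":0.061,"z":-0.128,"ax":0,"ay":0,"az":-0.14},{"x":0.032,"y":0.061,"z":-0.128,"ax":0,"ay":0,"az":-0.14},{"x":0.032,"y":0.061,"z":-0.08,"ax":0,"ay":0,"az":-0.14},{"x":0.032,"y":0.061,"z":-0.04,"ax":0,"ay":0,"az":-0.14},{"x":0.032,"y":0.061,"z":0,"ax":0,"ay":0,"az":-0.14},{"x":0.032,"y":0.061,"z":0.032,"ax":0,"ay":0,"az":-0.14}]' 177; python3 - <<'E'
from t import *
st()
for a in(.2,.3,.4,.5,.6,.7):
    (x,y),ps=handle(a);print(a,row(x-6*np.cos(ps)+2.5,y-6*np.sin(ps),70,ps+np.pi/2))
E
```

```text
clock: 5.3
tcp_pos: [502.9, 84.3, 68.5]
orientation: [0.741, 0.671, -0.0, -0.0]
force: [0.3, -0.4, 0.8]
opening: 0.308
grasp_force: 0.0
t 5.3 p [502.9  84.3  68.5] yaw 1.472 q [ 0.17 -0.01 -0.21  1.37  0.    1.84] F [ 0.3 -0.4  0.8] op 26.2 gf 0.0
0.2 {'x': 0.004, 'y': -0.025, 'z': -0.003, 'ax': -0.0, 'ay': 0.0, 'az': 0.028}
0.3 {'x': 0.006, 'y': -0.038, 'z': -0.003, 'ax': -0.0, 'ay': 0.0, 'az': 0.06}
0.4 {'x': 0.003, 'y': -0.049, 'z': -0.003, 'ax': -0.0, 'ay': 0.0, 'az': 0.092}
0.5 {'x': -0.002, 'y': -0.057, 'z': -0.003, 'ax': -0.0, 'ay': 0.0, 'az': 0.123}
0.6 {'x': -0.011, 'y': -0.064, 'z': -0.003, 'ax': -0.0, 'ay': 0.0, 'az': 0.155}
0.7 {'x': -0.023, 'y': -0.068, 'z': -0.003, 'ax': -0.0, 'ay': 0.0, 'az': 0.187}
```

```bash
python3 -m creep '[{"x":0,"y":0,"z":0,"ax":0,"ay":0,"az":0},{"x":0,"y":0,"z":0,"ax":0,"ay":0,"az":0},{"x":0,"y":0,"z":0,"ax":0,"ay":0,"az":0},{"x":0,"y":0,"z":0,"ax":0,"ay":0,"az":0},{"x":0.001,"y":-0.004,"z":0,"ax":0,"ay":0,"az":0.006},{"x":0.002,"y":-0.008,"z":0,"ax":0,"ay":0,"az":0.014},{"x":0.003,"y":-0.014,"z":0,"ax":0,"ay":0,"az":0.028},{"x":0.004,"y":-0.021,"z":0,"ax":0,"ay":0,"az":0.044},{"x":0.005,"y":-0.027,"z":0,"ax":0,"ay":0,"az":0.06},{"x":0.004,"y":-0.033,"z":0,"ax":0,"ay":0,"az":0.076}]' 255; python3 - <<'E'
from t import *
st()
for a in(.4,.5,.6,.7,.8,.9,1.0):
    (x,y),ps=handle(a);print(a,row(x+2.5,y,69,ps+np.pi/2))
E
```

```text
clock: 6.3
tcp_pos: [486.7, 87.3, 68.8]
orientation: [0.816, 0.577, -0.001, 0.0]
force: [-0.3, -6.6, -20.0]
opening: 0.074
grasp_force: 58.1
t 6.3 p [486.7  87.3  68.8] yaw 1.231 q [ 0.18 -0.05 -0.25  1.37 -0.    2.09] F [ -0.3  -6.6 -20. ] op 6.2 gf 58.1
0.4 {'x': -0.004, 'y': -0.003, 'z': -0.0, 'ax': -0.0, 'ay': 0.001, 'az': 0.015}
0.5 {'x': -0.012, 'y': -0.011, 'z': -0.0, 'ax': -0.0, 'ay': 0.001, 'az': 0.047}
0.6 {'x': -0.023, 'y': -0.015, 'z': -0.0, 'ax': 0.0, 'ay': 0.001, 'az': 0.079}
0.7 {'x': -0.037, 'y': -0.017, 'z': -0.0, 'ax': 0.0, 'ay': 0.001, 'az': 0.11}
0.8 {'x': -0.053, 'y': -0.015, 'z': -0.0, 'ax': 0.0, 'ay': 0.001, 'az': 0.142}
0.9 {'x': -0.072, 'y': -0.011, 'z': -0.0, 'ax': 0.0, 'ay': 0.001, 'az': 0.174}
1.0 {'x': -0.093, 'y': -0.005, 'z': -0.0, 'ax': 0.0, 'ay': 0.001, 'az': 0.206}
```

It's gripped at 58 N. I'll keep following the handle's arc.

```bash
python3 -m creep '[{"x":-0.004,"y":-0.003,"z":0,"ax":0,"ay":0,"az":0.015},{"x":-0.008,"y":-0.007,"z":0,"ax":0,"ay":0,"az":0.031},{"x":-0.012,"y":-0.011,"z":0,"ax":0,"ay":0,"az":0.047},{"x":-0.017,"y":-0.013,"z":0,"ax":0,"ay":0,"az":0.063},{"x":-0.023,"y":-0.015,"z":0,"ax":0,"ay":0,"az":0.079},{"x":-0.03,"y":-0.016,"z":0,"ax":0,"ay":0,"az":0.095},{"x":-0.037,"y":-0.017,"z":0,"ax":0,"ay":0,"az":0.11},{"x":-0.045,"y":-0.016,"z":0,"ax":0,"ay":0,"az":0.126},{"x":-0.053,"y":-0.015,"z":0,"ax":0,"ay":0,"az":0.142},{"x":-0.053,"y":-0.015,"z":0,"ax":0,"ay":0,"az":0.142}]'; python3 - <<'E'
from t import *
st()
for a in(.8,.9,1.0,1.1,1.2,1.3,1.4,1.45):
    (x,y),ps=handle(a);print(a,row(x+2.5,y,69,ps+np.pi/2))
E
```

```text
clock: 7.3
tcp_pos: [469.5, 65.5, 68.8]
orientation: [0.924, 0.383, -0.001, -0.001]
force: [-8.4, -0.1, -15.7]
opening: 0.075
grasp_force: 58.2
t 7.3 p [469.5  65.5  68.8] yaw 0.786 q [ 0.14 -0.1  -0.29  1.38  0.    2.49] F [ -8.4  -0.1 -15.7] op 6.4 gf 58.2
0.8 {'x': 0.0, 'y': 0.003, 'z': -0.0, 'ax': -0.001, 'ay': 0.001, 'az': 0.0}
0.9 {'x': -0.015, 'y': 0.014, 'z': -0.0, 'ax': -0.001, 'ay': 0.001, 'az': 0.032}
1.0 {'x': -0.03, 'y': 0.029, 'z': -0.0, 'ax': -0.001, 'ay': 0.001, 'az': 0.064}
1.1 {'x': -0.047, 'y': 0.048, 'z': -0.0, 'ax': -0.001, 'ay': 0.001, 'az': 0.096}
1.2 {'x': -0.063, 'y': 0.069, 'z': -0.001, 'ax': -0.001, 'ay': 0.001, 'az': 0.128}
1.3 {'x': -0.08, 'y': 0.093, 'z': -0.001, 'ax': -0.001, 'ay': 0.001, 'az': 0.16}
1.4 {'x': -0.097, 'y': 0.12, 'z': -0.001, 'ax': -0.001, 'ay': 0.001, 'az': 0.191}
1.45 {'x': -0.105, 'y': 0.135, 'z': -0.001, 'ax': -0.001, 'ay': 0.001, 'az': 0.207}
```

```bash
python3 -m creep '[{"x":-0.007,"y":0.008,"z":0,"ax":0,"ay":0,"az":0.018},{"x":-0.015,"y":0.014,"z":0,"ax":0,"ay":0,"az":0.032},{"x":-0.03,"y":0.029,"z":0,"ax":0,"ay":0,"az":0.064},{"x":-0.047,"y":0.048,"z":0,"ax":0,"ay":0,"az":0.096},{"x":-0.055,"y":0.058,"z":0,"ax":0,"ay":0,"az":0.112},{"x":-0.063,"y":0.069,"z":0,"ax":0,"ay":0,"az":0.128},{"x":-0.072,"y":0.081,"z":0,"ax":0,"ay":0,"az":0.144},{"x":-0.08,"y":0.093,"z":0,"ax":0,"ay":0,"az":0.16},{"x":-0.088,"y":0.106,"z":0,"ax":0,"ay":0,"az":0.175},{"x":-0.097,"y":0.12,"z":0,"ax":0,"ay":0,"az":0.191}]'; python3 - <<'E'
from t import *
st()
for a in(1.4,1.45,1.48):
    (x,y),ps=handle(a);print(a,row(x+2.5,y,69,ps+np.pi/2))
E
```

```text
clock: 8.3
tcp_pos: [477.0, -11.5, 68.6]
orientation: [0.996, 0.093, -0.003, -0.0]
force: [-12.1, -2.3, -13.9]
opening: 0.071
grasp_force: 58.5
t 8.3 p [477.  -11.5  68.6] yaw 0.185 q [-0.02 -0.09 -0.28  1.38  0.    2.93] F [-12.1  -2.3 -13.9] op 6.0 gf 58.5
1.4 {'x': 0.001, 'y': -0.0, 'z': -0.001, 'ax': -0.0, 'ay': 0.002, 'az': 0.0}
1.45 {'x': 0.003, 'y': 0.017, 'z': -0.001, 'ax': -0.0, 'ay': 0.002, 'az': 0.016}
1.48 {'x': 0.003, 'y': 0.027, 'z': -0.001, 'ax': -0.0, 'ay': 0.002, 'az': 0.026}
```

```bash
python3 -m creep '[{"x":0.001,"y":0.005,"z":0,"ax":0,"ay":0,"az":0.005},{"x":0.002,"y":0.01,"z":0,"ax":0,"ay":0,"az":0.01},{"x":0.003,"y":0.014,"z":0,"ax":0,"ay":0,"az":0.014},{"x":0.003,"y":0.018,"z":0,"ax":0,"ay":0,"az":0.018},{"x":0.003,"y":0.021,"z":0,"ax":0,"ay":0,"az":0.02},{"x":0.003,"y":0.023,"z":0,"ax":0,"ay":0,"az":0.02},{"x":0.003,"y":0.023,"z":0,"ax":0,"ay":0,"az":0.02},{"x":0.003,"y":0.023,"z":0,"ax":0,"ay":0,"az":0.02},{"x":0.003,"y":0.023,"z":0,"ax":0,"ay":0,"az":0.02},{"x":0.003,"y":0.023,"z":0,"ax":0,"ay":0,"az":0.02}]'
```

```text
clock: 9.3
tcp_pos: [479.3, -19.9, 68.6]
orientation: [0.998, 0.063, -0.004, -0.003]
force: [-20.9, 11.2, -8.2]
opening: 0.071
grasp_force: 59.3
```

```bash
python3 -m creep '[{"x":0,"y":-0.004,"z":0,"ax":0,"ay":0,"az":0},{"x":0,"y":-0.006,"z":0,"ax":0,"ay":0,"az":0},{"x":0,"y":-0.008,"z":0,"ax":0,"ay":0,"az":0},{"x":0,"y":-0.008,"z":0,"ax":0,"ay":0,"az":0},{"x":0,"y":-0.008,"z":-0.03,"ax":0,"ay":0,"az":0},{"x":0,"y":-0.008,"z":-0.07,"ax":0,"ay":0,"az":0},{"x":0,"y":-0.008,"z":-0.12,"ax":0,"ay":0,"az":0},{"x":0,"y":-0.008,"z":-0.18,"ax":0,"ay":0,"az":0},{"x":0,"y":-0.008,"z":-0.22,"ax":0,"ay":0,"az":0},{"x":0,"y":-0.008,"z":-0.22,"ax":0,"ay":0,"az":0}]' 177; python3 - <<'E'
from h import *
from t import *
st()
d=arm.capture("scene");cv2.imwrite("pics/s2.png",cv2.resize(d["color"][140:290,160:410],None,fx=3,fy=3,interpolation=cv2.INTER_CUBIC)[:,:,::-1]);pickle.dump(d,open("s2.pkl","wb"))
E
```

```text
clock: 10.3
tcp_pos: [484.3, -18.6, 183.8]
orientation: [0.998, 0.063, 0.003, 0.0]
force: [0.1, 0.6, -0.1]
opening: 0.305
grasp_force: 0.0
t 10.3 p [484.3 -18.6 183.8] yaw 0.126 q [-0.04 -0.09 -0.06  1.59 -0.    2.98] F [ 0.1  0.6 -0.1] op 25.9 gf 0.0
```

View pics/s2.png

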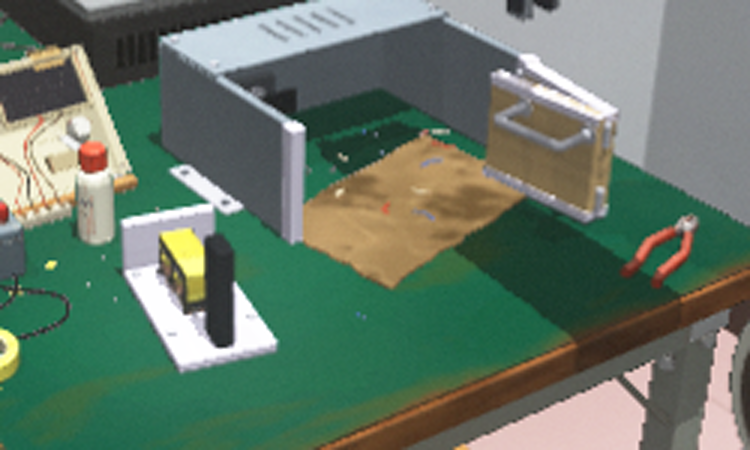

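The door is folded at the stop, and the push registered 11 N there. The sled is untouched and its grip is upright. Next I'll move above the grip for a close look.

```bash
python3 t.py 445 285 200 2.93
```

```text
t 10.35 p [483.8 -18.5 181.8] yaw 0.126 q [-0.04 -0.08 -0.06  1.59  0.    2.98] F [ 0.9  0.1 -0.3] op 26.2 gf 0.0
{'x': -0.001, 'y': -0.612, 'z': -0.037, 'ax': 0.002, 'ay': -0.0, 'az': -0.893}
```

```bash
python3 -m creep '[{"x":0,"y":-0.08,"z":-0.037,"ax":0,"ay":0,"az":-0.04},{"x":0,"y":-0.17,"z":-0.037,"ax":0,"ay":0,"az":-0.08},{"x":0,"y":-0.26,"z":-0.037,"ax":0,"ay":0,"az":-0.13},{"x":0,"y":-0.35,"z":-0.037,"ax":0,"ay":0,"az":-0.17},{"x":0,"y":-0.43,"z":-0.037,"ax":0,"ay":0,"az":-0.21},{"x":0,"y":-0.51,"z":-0.037,"ax":0,"ay":0,"az":-0.26},{"x":0,"y":-0.58,"z":-0.037,"ax":0,"ay":0,"az":-0.3},{"x":0,"y":-0.612,"z":-0.037,"ax":0,"ay":0,"az":-0.34},{"x":0,"y":-0.612,"z":-0.037,"ax":0,"ay":0,"az":-0.39},{"x":0,"y":-0.612,"z":-0.037,"ax":0,"ay":0,"az":-0.43}]' 90; python3 t.py 445 285 200 2.93
```

```text
clock: 11.35
tcp_pos: [443.9, 285.7, 197.1]
orientation: [0.737, 0.676, -0.001, -0.0]
force: [0.3, -0.9, -0.1]
opening: 0.647
grasp_force: 0.0
t 11.35 p [443.9 285.7 197.1] yaw 1.484 q [ 0.57  0.03  0.08  1.62 -0.    2.23] F [ 0.3 -0.9 -0.1] op 55.0 gf 0.0
{'x': -0.001, 'y': 0.002, 'z': -0.006, 'ax': -0.001, 'ay': -0.0, 'az': -0.46}
```

```bash
python3 -m creep '[{"x":0,"y":0,"z":0,"ax":0,"ay":0,"az":-0.05},{"x":0,"y":0,"z":0,"ax":0,"ay":0,"az":-0.1},{"x":0,"y":0,"z":0,"ax":0,"ay":0,"az":-0.14},{"x":0,"y":0,"z":0,"ax":0,"ay":0,"az":-0.19},{"x":0,"y":0,"z":0,"ax":0,"ay":0,"az":-0.24},{"x":0,"y":0,"z":0,"ax":0,"ay":0,"az":-0.28},{"x":0,"y":0,"z":0,"ax":0,"ay":0,"az":-0.33},{"x":0,"y":0,"z":0,"ax":0,"ay":0,"az":-0.38},{"x":0,"y":0,"z":0,"ax":0,"ay":0,"az":-0.42},{"x":0,"y":0,"z":0,"ax":0,"ay":0,"az":-0.46}]'; python3 - <<'E'
from h import *
from t import *
st()
c=arm.capture("wrist");pickle.dump(c,open("w3.pkl","wb"));cv2.imwrite("pics/w3.png",c["color"][:,:,::-1])
print(proj(c,[450,305,96]),proj(c,[450,305,10]))
E
```

```text
clock: 12.35
tcp_pos: [444.2, 285.0, 197.3]
orientation: [0.107, 0.994, -0.0, -0.0]
force: [0.4, -0.1, -0.4]
opening: 0.648
grasp_force: 0.0
t 12.35 p [444.2 285.  197.3] yaw 2.928 q [0.57 0.03 0.07 1.62 0.   0.78] F [ 0.4 -0.1 -0.4] op 55.1 gf 0.0
[275.4 188.4] [270.4 166.4]
```

View pics/w3.png

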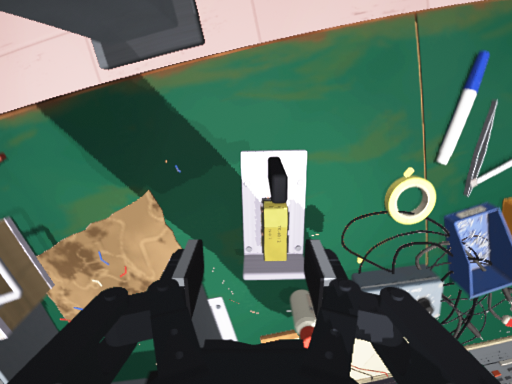

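The sled's rear corners are at (242,152) and (306,151). The front plate's bottom edge runs (243–304, 278), and the grip top is centred near (279,189).

```bash
python3 - <<'E'
from h import *
from t import *
c=pickle.load(open("w3.pkl","rb"))
g=at(c,279,189,96);print("grip",g)
r=[at(c,242,152,10),at(c,306,151,10)];f=[at(c,243,278,55),at(c,304,278,55)];f2=[at(c,243,255,55),at(c,304,255,55)]
print(r,f,f2);m=(r[0]+r[1])/2
v=r[0]-r[1];print("yaw from rear",np.arctan2(-v[0],v[1])if v[1]>0 else np.arctan2(v[0],-v[1]))
v=g-m;print("yaw grip-rear",np.arctan2(v[1],v[0]),np.hypot(*v[:2]))
mf=(f[0]+f[1])/2;v=mf-m;print("yaw f-r",np.arctan2(v[1],v[0]),np.hypot(*v[:2]))
for z in(140,75):print(row(g[0],g[1],z,2.93))
E
```

```text
grip [451.2 308.1  96. ]
[array([425.6, 275.3,  10. ]), array([440.5, 350.2,  10. ])] [array([567.7, 245.5,  55. ]), array([583.7, 317.8,  55. ])] [array([536.4, 252.7,  55. ]), array([551.8, 322.7,  55. ])]
yaw from rear -0.1963683388449783
yaw grip-rear -0.2508038399564519 18.73619491785883
yaw f-r -0.2146572293470643 146.00079623070556
{'x': -0.004, 'y': 0.048, 'z': 0.115, 'ax': -0.0, 'ay': -0.0, 'az': 0.001}
{'x': -0.004, 'y': 0.048, 'z': 0.245, 'ax': -0.0, 'ay': -0.0, 'az': 0.001}
```

```bash
python3 -m creep '[{"x":-0.004,"y":0.048,"z":0.06,"ax":0,"ay":0,"az":0},{"x":-0.004,"y":0.048,"z":0.11,"ax":0,"ay":0,"az":0},{"x":-0.004,"y":0.048,"z":0.115,"ax":0,"ay":0,"az":0},{"x":-0.004,"y":0.048,"z":0.15,"ax":0,"ay":0,"az":0},{"x":-0.004,"y":0.048,"z":0.18,"ax":0,"ay":0,"az":0},{"x":-0.004,"y":0.048,"z":0.21,"ax":0,"ay":0,"az":0},{"x":-0.004,"y":0.048,"z":0.235,"ax":0,"ay":0,"az":0},{"x":-0.004,"y":0.048,"z":0.245,"ax":0,"ay":0,"az":0},{"x":-0.004,"y":0.048,"z":0.245,"ax":0,"ay":0,"az":0},{"x":-0.004,"y":0.048,"z":0.245,"ax":0,"ay":0,"az":0}]' 90
python3 -m creep '[{"x":0,"y":0,"z":0,"ax":0,"ay":0,"az":0},{"x":0,"y":0,"z":0,"ax":0,"ay":0,"az":0},{"x":0,"y":0,"z":0,"ax":0,"ay":0,"az":0},{"x":0,"y":0,"z":0,"ax":0,"ay":0,"az":0},{"x":0,"y":0,"z":0,"ax":0,"ay":0,"az":0},{"x":0,"y":0,"z":0,"ax":0,"ay":0,"az":0},{"x":0,"y":0,"z":0,"ax":0,"ay":0,"az":0},{"x":0,"y":0,"z":0,"ax":0,"ay":0,"az":0},{"x":0,"y":0,"z":0,"ax":0,"ay":0,"az":0},{"x":0,"y":0,"z":0,"ax":0,"ay":0,"az":0}]' 255; python3 - <<'E'
from t import *
st();s=arm.read_state();z=s["tcp_pos"][2]
p1=(395,300);print("back",row(*p1,z,3.155-.1))
p=bay(-165,40);print("pre",p,row(*p,z,np.pi+TH))
E
```

```text
clock: 13.4
tcp_pos: [451.8, 308.3, 76.0]
orientation: [0.11, 0.994, 0.0, 0.0]
force: [0.3, 0.2, 0.7]
opening: 0.643
grasp_force: 0.0
clock: 14.4
tcp_pos: [451.8, 308.3, 76.1]
orientation: [0.109, 0.994, 0.0, 0.0]
force: [-0.7, -0.6, 5.6]
opening: 0.16
grasp_force: 59.1
t 14.4 p [451.8 308.3  76.1] yaw 2.922 q [ 0.6   0.07 -0.11  1.39 -0.    0.82] F [-0.7 -0.6  5.6] op 13.6 gf 59.1
back {'x': 0.107, 'y': -0.041, 'z': -0.0, 'ax': 0.0, 'ay': 0.0, 'az': -0.042}
pre [395.76750133  72.23581697] {'x': 0.007, 'y': -0.485, 'z': -0.0, 'ax': 0.0, 'ay': 0.0, 'az': -0.074}
```

```bash
python3 -m creep '[{"x":0.02,"y":-0.007,"z":0,"ax":0,"ay":0,"az":-0.007},{"x":0.05,"y":-0.018,"z":0,"ax":0,"ay":0,"az":-0.02},{"x":0.08,"y":-0.03,"z":0,"ax":0,"ay":0,"az":-0.03},{"x":0.107,"y":-0.045,"z":0,"ax":0,"ay":0,"az":-0.042},{"x":0.107,"y":-0.08,"z":0,"ax":0,"ay":0,"az":-0.05},{"x":0.1,"y":-0.12,"z":0,"ax":0,"ay":0,"az":-0.055},{"x":0.09,"y":-0.16,"z":0,"ax":0,"ay":0,"az":-0.06},{"x":0.08,"y":-0.2,"z":0,"ax":0,"ay":0,"az":-0.065},{"x":0.07,"y":-0.24,"z":0,"ax":0,"ay":0,"az":-0.07},{"x":0.06,"y":-0.28,"z":0,"ax":0,"ay":0,"az":-0.074}]'
python3 -c "
from t import *
p=bay(-165,40);st();print(row(*p,76,np.pi+TH))"
```

```text
clock: 15.4
tcp_pos: [392.8, 179.8, 77.5]
orientation: [-0.008, 1.0, 0.003, 0.002]
force: [0.7, 3.7, -3.5]
opening: 0.162
grasp_force: 58.8
t 15.4 p [392.8 179.8  77.5] yaw -3.126 q [ 0.43 -0.21 -0.38  1.4   0.    0.41] F [ 0.7  3.7 -3.5] op 13.8 gf 58.8
{'x': -0.003, 'y': -0.215, 'z': 0.002, 'ax': 0.002, 'ay': 0.001, 'az': 0.001}
```

```bash
python3 -m creep '[{"x":0,"y":-0.03,"z":0,"ax":0,"ay":0,"az":0},{"x":0,"y":-0.07,"z":0,"ax":0,"ay":0,"az":0},{"x":0,"y":-0.11,"z":0,"ax":0,"ay":0,"az":0},{"x":0,"y":-0.15,"z":0,"ax":0,"ay":0,"az":0},{"x":0,"y":-0.18,"z":0,"ax":0,"ay":0,"az":0},{"x":0,"y":-0.2,"z":0,"ax":0,"ay":0,"az":0},{"x":0,"y":-0.214,"z":0,"ax":0,"ay":0,"az":0},{"x":0,"y":-0.214,"z":0,"ax":0,"ay":0,"az":0},{"x":0,"y":-0.214,"z":0,"ax":0,"ay":0,"az":0},{"x":0,"y":-0.214,"z":0,"ax":0,"ay":0,"az":0}]'
python3 - <<'E'
from h import *
from t import *
st()
d=arm.capture("scene");cv2.imwrite("pics/s3.png",cv2.resize(d["color"][140:290,160:410],None,fx=3,fy=3,interpolation=cv2.INTER_CUBIC)[:,:,::-1]);pickle.dump(d,open("s3.pkl","wb"))
def px(P):u,v=proj(d,P);return ((u-160)*3).round(),((v-140)*3).round()
p=arm.read_state()["tcp_pos"];R=Rb
for n,(a,b,z) in dict(gl=(130,40,55),gr=(130,-40,55),rl=(-20,40,10),rr=(-20,-40,10),fl0=(130,40,0)).items():
    w=p[:2]+Rb@[a,b];print(n,px([*w,z]))
print("door-line",px([*bay(0,40),38]))
E
```

```text
clock: 16.4
tcp_pos: [393.3, 71.0, 76.1]
orientation: [-0.006, 1.0, -0.0, 0.0]
force: [-1.7, -0.3, 9.6]
opening: 0.159
grasp_force: 61.3
t 16.4 p [393.3  71.   76.1] yaw -3.129 q [ 0.18 -0.29 -0.44  1.42 -0.    0.17] F [-1.7 -0.3  9.6] op 13.5 gf 61.3
gl (np.float64(372.0), np.float64(183.0))
gr (np.float64(444.0), np.float64(160.0))
rl (np.float64(484.0), np.float64(308.0))
rr (np.float64(558.0), np.float64(279.0))
fl0 (np.float64(369.0), np.float64(239.0))
door-line (np.float64(380.0), np.float64(172.0))
```

View pics/s3.png

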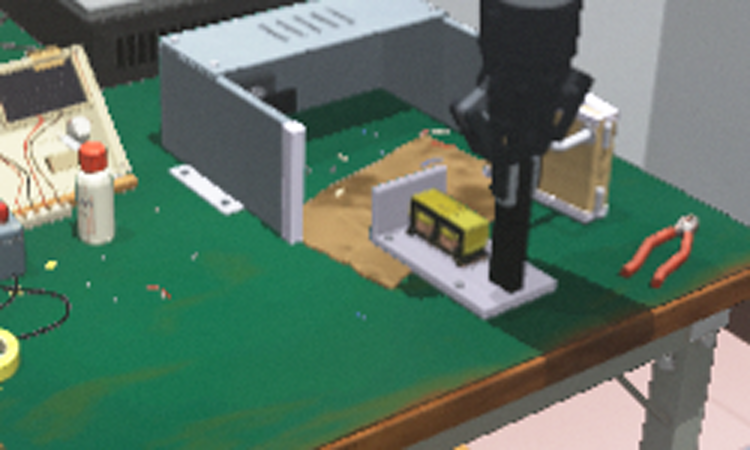

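The sled's corners match the prediction at (372,183), (444,165), (484,312) and (556,282). It is straight and on the line, so I'll slide it in.

```bash
python3 -m creep '[{"x":-0.02,"y":0,"z":0,"ax":0,"ay":0,"az":0},{"x":-0.06,"y":0,"z":0,"ax":0,"ay":0,"az":0},{"x":-0.11,"y":0,"z":0,"ax":0,"ay":0,"az":0},{"x":-0.16,"y":0,"z":0,"ax":0,"ay":0,"az":0},{"x":-0.21,"y":0,"z":0,"ax":0,"ay":0,"az":0},{"x":-0.26,"y":0,"z":0,"ax":0,"ay":0,"az":0},{"x":-0.3,"y":0,"z":0,"ax":0,"ay":0,"az":0},{"x":-0.33,"y":0,"z":0,"ax":0,"ay":0,"az":0},{"x":-0.35,"y":0,"z":0,"ax":0,"ay":0,"az":0},{"x":-0.36,"y":0,"z":0,"ax":0,"ay":0,"az":0}]'
python3 -m creep '[{"x":-0.004,"y":0,"z":0,"ax":0,"ay":0,"az":0},{"x":-0.008,"y":0,"z":0,"ax":0,"ay":0,"az":0},{"x":-0.012,"y":0,"z":0,"ax":0,"ay":0,"az":0},{"x":-0.016,"y":0,"z":0,"ax":0,"ay":0,"az":0},{"x":-0.02,"y":0,"z":0,"ax":0,"ay":0,"az":0},{"x":-0.021,"y":0,"z":0,"ax":0,"ay":0,"az":0},{"x":-0.022,"y":0,"z":0,"ax":0,"ay":0,"az":0},{"x":-0.023,"y":0,"z":0,"ax":0,"ay":0,"az":0},{"x":-0.024,"y":0,"z":0,"ax":0,"ay":0,"az":0},{"x":-0.025,"y":0,"z":0,"ax":0,"ay":0,"az":0}]'
python3 -c "
from t import *
st();p=arm.read_state()['tcp_pos'][:2];print('front bay',Rb.T@(p-O)+[130,0])"
```

```text
clock: 17.45
tcp_pos: [572.4, 73.4, 76.1]
orientation: [-0.006, 1.0, -0.0, -0.001]
force: [-11.9, -0.3, 16.5]
opening: 0.16
grasp_force: 62.0
clock: 18.45
tcp_pos: [584.1, 73.5, 76.1]
orientation: [-0.006, 1.0, -0.0, -0.001]
force: [-11.5, -1.1, 13.4]
opening: 0.159
grasp_force: 61.7
t 18.45 p [584.1  73.5  76.1] yaw -3.129 q [ 0.13  0.17 -0.    1.4  -0.    0.11] F [-11.5  -1.1  13.4] op 13.5 gf 61.7
front bay [153.33404416  38.73343514]
```

```bash
python3 -m creep '[{"x":-0.001,"y":0,"z":0,"ax":0,"ay":0,"az":0},{"x":-0.002,"y":0,"z":0,"ax":0,"ay":0,"az":0},{"x":-0.003,"y":0,"z":0,"ax":0,"ay":0,"az":0},{"x":-0.004,"y":0,"z":0,"ax":0,"ay":0,"az":0},{"x":-0.005,"y":0,"z":0,"ax":0,"ay":0,"az":0},{"x":-0.006,"y":0,"z":0,"ax":0,"ay":0,"az":0},{"x":-0.007,"y":0,"z":0,"ax":0,"ay":0,"az":0},{"x":-0.008,"y":0,"z":0,"ax":0,"ay":0,"az":0},{"x":-0.009,"y":0,"z":0,"ax":0,"ay":0,"az":0},{"x":-0.01,"y":0,"z":0,"ax":0,"ay":0,"az":0}]' | sed -n 2,4p
python3 -m creep '[{"x":-0.001,"y":0,"z":0,"ax":0,"ay":0,"az":0},{"x":-0.002,"y":0,"z":0,"ax":0,"ay":0,"az":0},{"x":-0.003,"y":0,"z":0,"ax":0,"ay":0,"az":0},{"x":-0.004,"y":0,"z":0,"ax":0,"ay":0,"az":0},{"x":-0.005,"y":0,"z":0,"ax":0,"ay":0,"az":0},{"x":-0.006,"y":0,"z":0,"ax":0,"ay":0,"az":0},{"x":-0.007,"y":0,"z":0,"ax":0,"ay":0,"az":0},{"x":-0.008,"y":0,"z":0,"ax":0,"ay":0,"az":0},{"x":-0.009,"y":0,"z":0,"ax":0,"ay":0,"az":0},{"x":-0.01,"y":0,"z":0,"ax":0,"ay":0,"az":0}]' | sed -n 2,4p
```

```text
tcp_pos: [589.1, 73.6, 76.1]
orientation: [-0.007, 1.0, -0.0, -0.001]
force: [-11.2, -0.3, 13.3]
tcp_pos: [594.1, 73.7, 76.1]
orientation: [-0.007, 1.0, -0.0, -0.001]
force: [-11.0, 0.4, 12.7]
```

Steady sliding takes about 11 N. I'll continue in 5 mm steps.

```bash
python3 -m creep '[{"x":-0.001,"y":0,"z":0,"ax":0,"ay":0,"az":0},{"x":-0.002,"y":0,"z":0,"ax":0,"ay":0,"az":0},{"x":-0.003,"y":0,"z":0,"ax":0,"ay":0,"az":0},{"x":-0.004,"y":0,"z":0,"ax":0,"ay":0,"az":0},{"x":-0.005,"y":0,"z":0,"ax":0,"ay":0,"az":0},{"x":-0.006,"y":0,"z":0,"ax":0,"ay":0,"az":0},{"x":-0.007,"y":0,"z":0,"ax":0,"ay":0,"az":0},{"x":-0.008,"y":0,"z":0,"ax":0,"ay":0,"az":0},{"x":-0.009,"y":0,"z":0,"ax":0,"ay":0,"az":0},{"x":-0.01,"y":0,"z":0,"ax":0,"ay":0,"az":0}]' | sed -n 2,4p
```

```text
tcp_pos: [598.5, 73.7, 76.1]
orientation: [-0.007, 1.0, -0.0, -0.002]
force: [-15.2, -0.6, 15.9]
```

```bash
python3 -m creep '[{"x":-0.001,"y":0,"z":0,"ax":0,"ay":0,"az":0},{"x":-0.002,"y":0,"z":0,"ax":0,"ay":0,"az":0},{"x":-0.003,"y":0,"z":0,"ax":0,"ay":0,"az":0},{"x":-0.004,"y":0,"z":0,"ax":0,"ay":0,"az":0},{"x":-0.005,"y":0,"z":0,"ax":0,"ay":0,"az":0},{"x":-0.006,"y":0,"z":0,"ax":0,"ay":0,"az":0},{"x":-0.007,"y":0,"z":0,"ax":0,"ay":0,"az":0},{"x":-0.008,"y":0,"z":0,"ax":0,"ay":0,"az":0},{"x":-0.009,"y":0,"z":0,"ax":0,"ay":0,"az":0},{"x":-0.01,"y":0,"z":0,"ax":0,"ay":0,"az":0}]' | sed -n 2,4p
```

```text
tcp_pos: [602.5, 73.9, 76.1]
orientation: [-0.007, 1.0, -0.0, -0.003]
force: [-19.0, -0.2, 18.2]
```

```bash
python3 -m creep '[{"x":-0.001,"y":0,"z":0,"ax":0,"ay":0,"az":0},{"x":-0.002,"y":0,"z":0,"ax":0,"ay":0,"az":0},{"x":-0.003,"y":0,"z":0,"ax":0,"ay":0,"az":0},{"x":-0.004,"y":0,"z":0,"ax":0,"ay":0,"az":0},{"x":-0.005,"y":0,"z":0,"ax":0,"ay":0,"az":0},{"x":-0.006,"y":0,"z":0,"ax":0,"ay":0,"az":0},{"x":-0.007,"y":0,"z":0,"ax":0,"ay":0,"az":0},{"x":-0.008,"y":0,"z":0,"ax":0,"ay":0,"az":0},{"x":-0.009,"y":0,"z":0,"ax":0,"ay":0,"az":0},{"x":-0.01,"y":0,"z":0,"ax":0,"ay":0,"az":0}]' | sed -n 2,4p
```

```text
tcp_pos: [607.5, 74.0, 76.1]
orientation: [-0.007, 1.0, -0.0, -0.003]
force: [-18.6, 1.2, 16.9]
```

The force has plateaued at about 19 N after contact near x≈597–600, so the buffer is in by roughly 6–10 mm. I'll push 3 mm more, then release and lift clear.

```bash
python3 -m creep '[{"x":-0.001,"y":0,"z":0,"ax":0,"ay":0,"az":0},{"x":-0.002,"y":0,"z":0,"ax":0,"ay":0,"az":0},{"x":-0.003,"y":0,"z":0,"ax":0,"ay":0,"az":0},{"x":-0.004,"y":0,"z":0,"ax":0,"ay":0,"az":0},{"x":-0.005,"y":0,"z":0,"ax":0,"ay":0,"az":0},{"x":-0.006,"y":0,"z":0,"ax":0,"ay":0,"az":0},{"x":-0.006,"y":0,"z":0,"ax":0,"ay":0,"az":0},{"x":-0.006,"y":0,"z":0,"ax":0,"ay":0,"az":0},{"x":-0.006,"y":0,"z":0,"ax":0,"ay":0,"az":0},{"x":-0.006,"y":0,"z":0,"ax":0,"ay":0,"az":0}]' | sed -n 2,4p
python3 -m creep '[{"x":0,"y":0,"z":0,"ax":0,"ay":0,"az":0},{"x":0,"y":0,"z":0,"ax":0,"ay":0,"az":0},{"x":0,"y":0,"z":0,"ax":0,"ay":0,"az":0},{"x":0,"y":0,"z":0,"ax":0,"ay":0,"az":0},{"x":0,"y":0,"z":0,"ax":0,"ay":0,"az":0},{"x":0,"y":0,"z":-0.04,"ax":0,"ay":0,"az":0},{"x":0,"y":0,"z":-0.1,"ax":0,"ay":0,"az":0},{"x":0,"y":0,"z":-0.18,"ax":0,"ay":0,"az":0},{"x":0,"y":0,"z":-0.24,"ax":0,"ay":0,"az":0},{"x":0,"y":0,"z":-0.24,"ax":0,"ay":0,"az":0}]' 110
python3 - <<'E'
from h import *
from t import *
c=arm.capture("wrist");d=arm.capture("scene")
a=cv2.resize(d["color"][140:290,200:360],(640,600),interpolation=cv2.INTER_CUBIC)
w=cv2.resize(c["color"],(400,300));b=cv2.resize(d["color"][140:290,200:400],(400,300),interpolation=cv2.INTER_CUBIC)
cv2.imwrite("pics/f.png",np.hstack([w,b])[:,:,::-1]);st()
g=Rb.T@(np.array([609.5,74])-O);print("grip bay",g)
for n,(x,y,z) in dict(grip=(g[0],g[1],96),rl=(g[0]-20,g[1]+40,10),rr=(g[0]-20,g[1]-40,10)).items():
    u=proj(c,[*bay(x,y),z]);v=proj(d,[*bay(x,y),z]);print(n,u*400/512,(v-[200,140])*2+[400,0])
E
```

```text
tcp_pos: [610.6, 74.1, 76.1]
orientation: [-0.007, 1.0, -0.0, -0.003]
force: [-18.3, 1.1, 16.0]
clock: 25.45
tcp_pos: [615.2, 74.0, 200.5]
orientation: [-0.006, 1.0, 0.0, 0.004]
force: [0.9, 0.6, 0.7]
opening: 0.571
grasp_force: 0.0
t 25.55 p [614.1  73.9 195.8] yaw -3.129 q [ 0.12  0.25  0.32  1.64 -0.    0.11] F [ 0.1  0.2 -0. ] op 48.4 gf 0.0
grip bay [48.73660981 38.83597384]
grip [197.734375 140.      ] [553.6  62.4]
rl [223.984375 111.171875] [536.6 132.4]
rr [171.484375 111.171875] [583.4 117.2]
```

View pics/f.png

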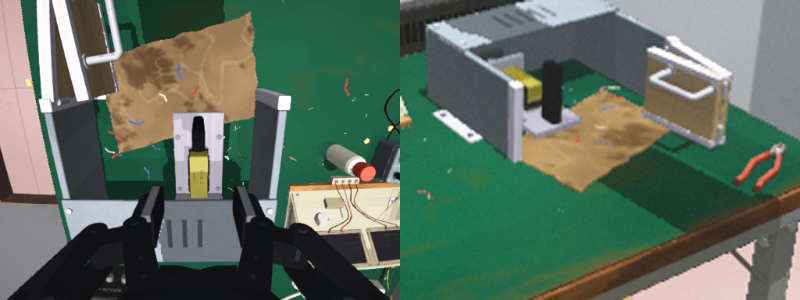

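The sled sits straight, with its rear corners at (173,113) and (223,113) against a predicted (171,111) and (224,111). The door is folded, the gripper is clear and the bystanders are in place.

```bash
python3 -c "
from bench import arm
print(arm.hand_in())"
```

```text
the job is handed in; nothing more can be done
None
```

I handed the job in at about 25.6 s of the 72 s allowed: the door is folded to its stop and the sled is in straight, with the buffer pushed in an estimated 8–13 mm (inferred from the push force); the simulator returned no verdict.

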